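Hang the caddy on the louvre rack

TASK

Pick up the small open caddy by its carry bar and hang it on the rack's upper louvre rail: drop the lip on its back behind the rail in the open part to the right of the keeper strip, feeling for the panel, because how far in or out it is set is not known exactly. Then, with the lip hooked, slide the caddy left under the keeper until its side is against the left cheek, and leave it hanging there. Be gentle: do not press the caddy hard on the rack, and leave the other things on the worktop where they are.

Things in the scene. Friction and masses are not known exactly. Their poses are not given: they have to be found in the camera images.
- caddy: The caddy: small grey open plastic bin, about 0.25 kg, on the worktop. Origin under its middle; x to its back (lip side), y to its left, z up. Bin 100 (x) x 110 (y) x 78 mm high, walls 4 mm, back wall at x = 50 mm. Two rubber bumpers on the back, in its lowest 12 mm, reach to x = 63 mm.
- caddy_grip (a point): Centre of the caddy's carry bar, 112 mm above its underside, over its middle; axes as the caddy's. The bar runs along x: 100 mm long, 12 mm wide (y), 16 mm high, on an 8 mm thick post at each end (posts 46 mm fore and aft). The bin's rim is 34 mm below.
- caddy_lip (a point): Middle of the lower edge of the caddy's lip, 62 mm behind and 50 mm below the carry bar's centre. The lip is a plate 70 mm wide (y), 4 mm thick (x), hanging from a bridge of the same width, 4 mm thick, flush with the rim. The bridge's underside is 12 mm above this edge; the gap from lip to the bin's back wall is 10 mm.
- rack: Fixed wooden rack facing the robot, holding a steel louvre panel between two cheeks. Origin: middle of its underside; x to its back, y to its left, z up. The panel's flat front (parallel to y and z, 20 to 210 mm up) is clamped firmly at an unknown depth, anywhere from x = -24 to +24 mm. Rails and keeper go with it. A second rail 100 mm below the upper one is not used.
- rack_rail (a point): Upper rail: mid-width, height of its top edge, 150 mm up, at the middle of the panel's depth range (rack x = 0, so up to 24 mm off the true panel face). Behind the rail's top is an open pocket: 8.5 mm wide from panel face to rail, narrowing to 5 mm at 16 mm depth; the rail is 3 mm thick. Hooked, the caddy's bridge rests on this edge; let go, it droops nose-down by up to 5 degrees.
- rack_keeper (a point): Right end of the keeper's underside (depth as uncertain as the panel's), at rack y = +40 mm: a flat strip jutting 9 mm from the panel that covers the pocket from here left to the cheek, 10.5 mm above the rail's top edge, end turned up a little. The lip can be dropped in only wholly to the right of it: caddy's middle at rack y = -90 to 0 mm.
- rack_cheek (a point): Point on the inner face of the left cheek (rack y = +150 mm) at the rail's height. The cheeks' inner faces are 300 mm apart; they are 10 mm thick, from rack x = -60 to +45 mm, tops 160 mm up. With the caddy's side against it the caddy's middle is at rack y = +95 mm.
- tuna_tin: Flat tin, 87 mm across, 40 mm high, origin under its centre. Bystander.
- lemon: Lemon, 78 x 55 x 56 mm, origin under its centre. Bystander.
- jam_jar: Jam jar, 71 mm across, 110 mm high, origin under its centre. Bystander.

How it is judged:
On the way:
1. the caddy's lip is hooked behind the upper rail in the open part, right of the keeper (caddy's middle right of y = +15 mm in the rack), resting on the rail (z of caddy_grip in the frame of rack between 0.18 and 0.194 m and y of caddy_grip in the frame of rack below 0.015 m and x of caddy_grip in the frame of rack between -0.108 and -0.028 m and contact force between caddy and rack above 0.3 N), for 0.2 s.
At the end, for the whole second after the job is handed in: The caddy hangs at rest on the upper rail by its lip (carry bar centre 180 to 194 mm above the rack's foot, lip at the panel), upright within 0.17 rad, its side within 4 mm of the left cheek (x of caddy_grip in the frame of rack between -0.108 and -0.028 m and y of caddy_grip in the frame of rack between 0.091 and 0.099 m and z of caddy_grip in the frame of rack between 0.18 and 0.194 m and angle between caddy_grip's own z axis and vertical below 0.17 rad and linear speed of caddy below 0.02 m/s and contact force between caddy and rack above 0.5 N); the robot touches nothing.
It fails at once if the gripper presses the caddy on the rack with more than 20 N (contact force between caddy and rack above 20 N and contact force between the fingers and caddy above 1 N).
It fails at once if a bystander is shifted by more than 20 mm (distance of any of tuna_tin, lemon, jam_jar from where it was at the start of the episode above 0.02 m).
It also fails if it takes over 58 s, if anything falls off the work surface, if the arm or the gripper's body presses on something with over 40 N, if the wrist force passes 120 N, or if a joint passes its speed limit or range.

ROBOT

A 7-joint arm with a two-finger parallel gripper is mounted at the origin on a cart in front of the work surface, level with it; the furniture and walls round the work are solid. World frame = base frame: x ahead of the robot, y to its left, z up, the work surface at z = 0. Lengths are in m, angles in rad, forces in N, time in s.
With the tool pointing down it reaches from about 0.4 to 0.85 m from the base axis. Payload 10.4 kg.
Tool frame: the origin (TCP) lies between the finger pads; the fingertips stand 11 mm ahead of it and the grasp point (between the pads) lies 8 mm behind it (tip_reach is the distance from the TCP to the fingertips, in m); z points along the fingers, y is the line along which they close (so a half turn about z gives the same grasp; the last joint's range is limited). The gripper opens to 85 mm and grips with 20 to 120 N. Pads are 22 mm wide; open, the fingers measure 114 mm over their backs; the gripper's body (76 mm by 85 mm) begins 54 mm behind the grasp point. The pads swing forward as they close: fully open they stand 13 mm farther back than shut.
Start: joints at [-1.151, 0.332, -0.065, 1.46, 0.022, 1.35, -0.088], TCP at [0.268, 0.565, 0.242] pointing down, gripper open.
Joint ranges: [-2.6, 2.6], [-0.5, 2.12], [-1.47, 1.34], [0.16, 2.42], [-1.27, 4.41], [0.06, 2.06], [-2.6, 2.6]. Speed limits (rad/s): [2.22, 2.22, 2.79, 2.79, 3.14, 3.14, 3.14].

INTERFACE

Orientations are given as a unit quaternion [x, y, z, w].
In Python, from workcell import * gives the robot as it stands.
- The arm moves only by the shell command python3 -m inch 'ROWS' [OPENING] [FORCE]. ROWS is JSON, a list of rows, each an object with "slide": the shift along the world's x, y, z in m, a list of three; "yaw": the turn about the world's z in rad. A call has 1 to 20 rows; each row is the pose to reach, as a shift and turn from the pose commanded when the call began; what a row does not reach only later rows make up. A row lasts 1/12 s, in which the tool goes at most 41.7 mm and 7.16 degrees, less where a joint would pass 70% of its speed; a pose out of reach is approached as far as the arm can. A call with a gripper value outside its range is refused whole. OPENING is the closure in counts, from 0 (fully open) to 255 (shut), set as the call begins (- or left out, the last holds). The fingers move at their own pace and stop on an object; FORCE is the grip in N (left out, the last holds). Time passes only in rows, so rows that repeat a pose let the fingers close. It gives the time, the measured TCP pose, the force, the opening and the grip force at its end, in the units of the state.
- get_obs(): the state, without advancing time (a new reading comes with each control period).
- camera(name): name is "scene" or "top" or "wrist"; returns a dict with "frame" (384x512x3 uint8, red, green, blue), "fx", "fy", "cx", "cy" (pixels), "k1" (the pictures are not rectified: a ray, as slopes to the right and down, at radius r is drawn at 1 + k1 r^2 times it, then the intrinsics apply), "extrinsics" (4x4, takes a point from world to camera coordinates). Camera axes: x right, y down, z forward; pixel columns grow to the right and rows downward; lengths in m; the calibration is good to about 2 mm. A picture is of the moment at which its call begins. There is no depth.
- hand_in(): hands the job in; it is judged then, once.
The state is a dict: "clock": time; "joint_pos": joint angles; "joint_velocities": joint speeds; "tau": joint torques, N m; "position": TCP position; "ee_rot": TCP orientation; "ft_force": force on the tool from outside, world axes, zero at the start; "torque": the same for the moment, N m; "grip_width": opening from 0.0 (shut) to 1.0 (fully open); "grasp_force": force on a finger pad.
Only numpy, scipy, OpenCV 4.12 (cv2) and the standard library are available. Lean on these libraries where they do the work, as an engineer would, in place of code of your own. Each camera call takes 0.05 s, during which the arm holds its last target. There are 200 camera calls.

## Working session

There is one attempt and no reset: what is moved stays moved. The work goes in short steps, Python scripts to look and compute and a shell command to move; the robot and the scene stay as the last step left them, time stands still between calls to the robot, and variables do not carry over. Pictures are saved under pics/ and viewed, at most 10 in all, crops included, and the job is handed in when it is done.

```bash
mkdir -p pics; cat > h.py <<'E'
import numpy as np, cv2
from workcell import *
def snap(n,f):
    c=camera(n); cv2.imwrite('pics/'+f,c['frame'][:,:,::-1]); np.save('pics/'+f+'.npy',c,allow_pickle=True); return c
def load(f): return np.load('pics/'+f+'.npy',allow_pickle=True).item()
def ray(c,u,v):
    K=np.array([[c['fx'],0,c['cx']],[0,c['fy'],c['cy']],[0,0,1.]])
    p=cv2.undistortPoints(np.array([[[u,v]]],float),K,np.array([c['k1'],0,0,0,0.]))[0,0]
    E=np.array(c['extrinsics']);R=E[:3,:3];t=E[:3,3]
    return -R.T@t, R.T@np.array([p[0],p[1],1])
def onz(c,u,v,z):
    o,d=ray(c,u,v); return o+d*(z-o[2])/d[2]
def tri(c1,a,c2,b):
    o1,d1=ray(c1,*a);o2,d2=ray(c2,*b)
    s=np.linalg.lstsq(np.stack([d1,-d2],1),o2-o1,rcond=None)[0]
    p,q=o1+s[0]*d1,o2+s[1]*d2
    return (p+q)/2,np.linalg.norm(p-q)
def proj(c,P):
    E=np.array(c['extrinsics']);p=E[:3,:3]@P+E[:3,3];x,y=p[:2]/p[2];k=1+c['k1']*(x*x+y*y)
    return c['fx']*x*k+c['cx'],c['fy']*y*k+c['cy']
E
python3 - <<'E'
from h import *
a=snap('scene','s0.png');b=snap('top','t0.png')
for c in(a,b):print(c['fx'],c['k1'],np.round(c['extrinsics'],3).tolist())
o=get_obs();print(o)
E
```

```text
382.0152481822776 -0.05019837222312776 [[-0.873, -0.487, -0.016, 0.575], [-0.215, 0.414, -0.884, 0.139], [0.437, -0.769, -0.466, 1.024], [0.0, 0.0, 0.0, 1.0]]
346.5437662054021 0.0033082738300804116 [[-0.012, -1.0, -0.022, 0.229], [-0.997, 0.014, -0.077, 0.541], [0.078, 0.021, -0.997, 1.059], [0.0, 0.0, 0.0, 1.0]]
{'clock': 0.1, 'joint_pos': array([-1.15057583,  0.33278027, -0.06469938,  1.46086387,  0.02162076,
        1.34995172, -0.08850703]), 'joint_velocities': array([ 0.0004852 , -0.00229728, -0.0006275 , -0.00050665,  0.00044597,
        0.0012922 ,  0.00105501]), 'tau': array([ 1.38136678e-03, -6.26746345e+01,  4.90168040e-02, -3.92432928e+01,
        1.63035560e-02,  6.92811271e-03,  6.59967100e-05]), 'position': array([0.26766994, 0.56440351, 0.24161013]), 'ee_rot': array([ 2.19597666e-01,  9.75590302e-01, -6.45395641e-04, -1.02895070e-04]), 'ft_force': array([ 0.27342389,  0.35672851, -0.5200037 ]), 'torque': array([ 0.04094144, -0.0157985 ,  0.01779034]), 'grasp_force': 0.0, 'grip_width': 0.9997912731074127}
```

View pics/s0.png

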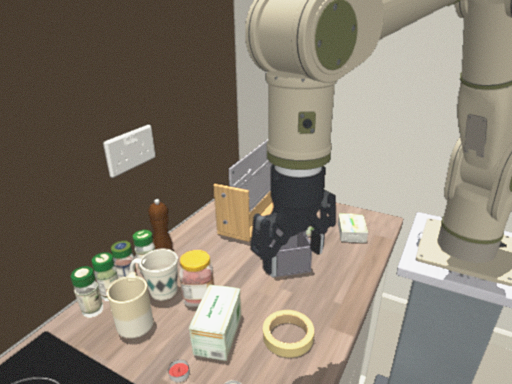

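View pics/t0.png

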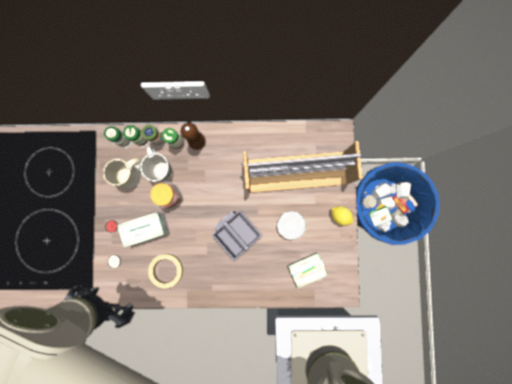

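The scene view shows the arm blocking the rack and caddy. The top view shows the caddy at about (236,235), the rack at (302,170), the tin at (291,226), the lemon at (343,215) and the jar at (163,195). I'll enlarge the caddy and rack area.

```bash
python3 - <<'E'
from h import *
i=cv2.imread('pics/t0.png')[135:265,205:365]
cv2.imwrite('pics/t0c.png',cv2.resize(i,None,fx=4.6,fy=4.6,interpolation=cv2.INTER_CUBIC))
E
```

```text
(no output)
```

View pics/t0c.png

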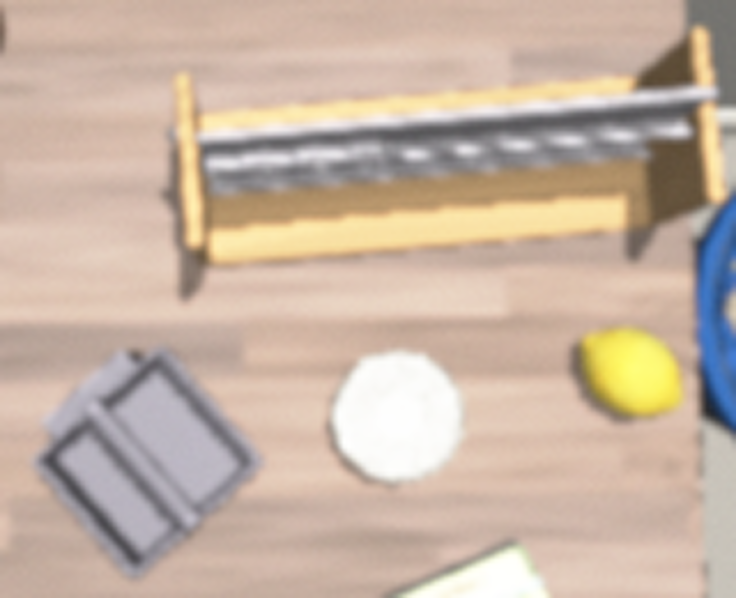

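The crop shows the caddy's bar running from crop (95,405) at the lip end to (190,522). The rim corners are (160,350), (258,462), (135,578) and (38,462). The cheek tops are (182,75)-(195,245) on the left and (700,28)-(715,200) on the right.

```bash
python3 - <<'E'
from h import *
c=load('t0.png')
f=lambda u,v,z:onz(c,205+(u+.5)/4.6-.5,135+(v+.5)/4.6-.5,z)
R=[f(*p,.078) for p in((160,350),(258,462),(135,578),(38,462))]
print('rim ctr',np.mean(R,0).round(4),[np.linalg.norm(R[i]-R[(i+1)%4]).round(4) for i in range(4)])
xa=(R[0]+R[3]-R[1]-R[2]);print('yaw rim',np.arctan2(xa[1],xa[0]))
B=[f(95,405,.12),f(190,522,.12)];d=B[0]-B[1];print('bar',np.mean(B,0).round(4),np.linalg.norm(d),np.arctan2(d[1],d[0]))
C=[f(*p,.16) for p in((182,75),(195,245),(700,28),(715,200))]
for p in C:print(p.round(4))
Lc,Rc=(C[0]+C[1])/2,(C[2]+C[3])/2
print('cheek span',np.linalg.norm(Lc-Rc),'len',np.linalg.norm(C[0]-C[1]),np.linalg.norm(C[2]-C[3]))
d=Lc-Rc;yaw=np.arctan2(-d[0],d[1]);print('yaw rack',yaw,[np.arctan2(v[1],v[0]) for v in(C[0]-C[1],C[2]-C[3])])
ex=np.array([np.cos(yaw),np.sin(yaw),0]);m=(Lc+Rc)/2;o=m+ex*.0075;print('rack origin',o.round(4))
# panel top edge z .21
for p in((200,135),(714,93)):
  q=f(*p,.21);print('paneltop rack',((q-o)@ex).round(4))
for n,p,z in(('tin',(398,417),.04),('lemon',(632,372),.028)):print(n,f(*p,z).round(4))
print('jar',onz(c,163,195,.11).round(4))
q=get_obs()['ee_rot'];from scipy.spatial.transform import Rotation as Ro
print(Ro.from_quat(q).as_matrix().round(3))
E
```

```text
rim ctr [0.4093 0.271  0.078 ] [np.float64(0.0951), np.float64(0.1072), np.float64(0.0962), np.float64(0.1058)]
yaw rim 0.7020394889247596
bar [0.411  0.2714 0.12  ] 0.09215573747508482 0.676665601166558
[0.6437 0.2428 0.16  ]
[0.5414 0.2361 0.16  ]
[ 0.6669 -0.0663  0.16  ]
[ 0.5637 -0.0715  0.16  ]
cheek span 0.309163160821036 len 0.10249078131289743 0.10327049415400262
yaw rack 0.07366520914460054 [np.float64(0.06520285817214887), np.float64(0.050245870671020744)]
rack origin [0.6114 0.0858 0.16  ]
paneltop rack -0.0013
paneltop rack -0.0033
tin [0.4356 0.1076 0.04  ]
lemon [ 0.4634 -0.0502  0.028 ]
jar [0.5285 0.4808 0.11  ]
[[-0.904  0.428 -0.   ]
 [ 0.428  0.904 -0.001]
 [-0.    -0.001 -1.   ]]
```

```bash
python3 -m inch '[{"slide":[0.04,-0.08,0],"yaw":0.12},{"slide":[0.08,-0.16,0],"yaw":0.24},{"slide":[0.1,-0.2,0],"yaw":0.36},{"slide":[0.12,-0.24,0],"yaw":0.48},{"slide":[0.143,-0.293,0],"yaw":0.6},{"slide":[0.143,-0.293,0],"yaw":0.72},{"slide":[0.143,-0.293,0],"yaw":0.84},{"slide":[0.143,-0.293,0],"yaw":0.96},{"slide":[0.143,-0.293,0],"yaw":1.08},{"slide":[0.143,-0.293,-0.03],"yaw":1.13},{"slide":[0.143,-0.293,-0.042],"yaw":1.13},{"slide":[0.143,-0.293,-0.042],"yaw":1.13},{"slide":[0.143,-0.293,-0.042],"yaw":1.13},{"slide":[0.143,-0.293,-0.042],"yaw":1.13}]' 0 40
python3 - <<'E'
from h import *
w=snap('wrist','w1.png');s=snap('scene','s1.png')
i=np.hstack([cv2.imread('pics/w1.png'),cv2.imread('pics/s1.png')]);cv2.imwrite('pics/ws1.png',cv2.resize(i,(800,300),interpolation=cv2.INTER_AREA))
o=get_obs();print(o['position'],o['joint_pos'],o['ft_force'])
# predicted bar centre/ends in wrist image
for a in(-.05,0,.05):print(proj(w,np.array([.411+a*np.cos(.69),.2714+a*np.sin(.69),.12])))
E
```

```text
clock: 1.27
position: [0.411, 0.2722, 0.2012]
ee_rot: [-0.337, 0.942, 0.0, 0.0]
ft_force: [-0.2, 0.4, 0.3]
grip_width: 1.003
grasp_force: 0.0
[0.41114638 0.27230166 0.20141213] [-0.73102976  0.0685291   0.05576358  1.86168954 -0.00419029  1.20990801
  1.58417374] [-0.96733408 -0.15764738  0.73850644]
(np.float64(253.36547238902347), np.float64(135.82488636313943))
(np.float64(253.58326883292057), np.float64(201.03752803866865))
(np.float64(253.77353220474163), np.float64(258.04175204004997))
```

View pics/w1.png

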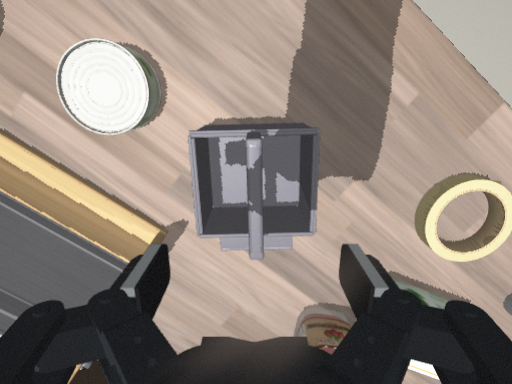

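View pics/s1.png

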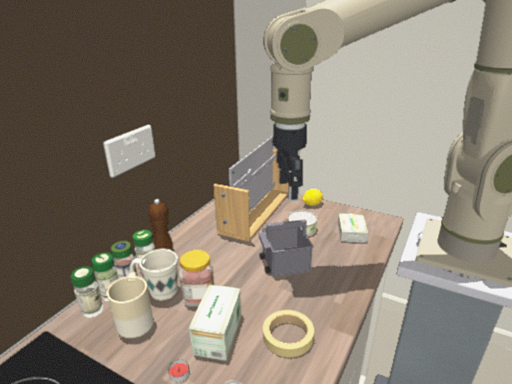

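The wrist view shows the bar from (253,136) to (257,258), within 3 px of the prediction. The scene view shows the caddy clear and the rack now visible, with its left cheek in front. I'll refine the bar's yaw and centre from the wrist picture.

```bash
python3 - <<'E'
from h import *
w=load('w1.png');g=cv2.cvtColor(w['frame'],cv2.COLOR_RGB2GRAY).astype(float)
for r in(150,165,180,195,210,225,245,252):
  print(r,g[r,240:272].astype(int).tolist())
A=onz(w,253,136,.12);B=onz(w,257,258,.12);d=B-A;print((A+B)/2,np.linalg.norm(d),np.arctan2(d[1],d[0]))
R=[onz(w,u,v,.078) for u,v in((198,235),(316,234),(320,128),(190,132))];print(np.mean(R,0),R)
d=R[1]-R[0];print(np.linalg.norm(d),np.arctan2(-d[0],d[1])); 
E
```

```text
150 [94, 95, 95, 94, 93, 92, 110, 142, 158, 175, 181, 178, 173, 173, 171, 166, 164, 161, 157, 139, 121, 96, 84, 92, 94, 94, 95, 92, 93, 92, 94, 95]
165 [165, 127, 118, 144, 141, 138, 123, 130, 151, 166, 179, 179, 167, 128, 92, 92, 95, 93, 92, 88, 85, 75, 79, 93, 93, 96, 94, 96, 94, 94, 95, 92]
180 [172, 172, 170, 171, 171, 170, 150, 88, 84, 91, 91, 95, 93, 93, 92, 94, 94, 96, 94, 90, 86, 77, 120, 169, 170, 145, 96, 97, 98, 93, 95, 92]
195 [166, 169, 167, 167, 169, 166, 158, 121, 80, 87, 93, 96, 92, 92, 92, 92, 93, 96, 93, 92, 89, 80, 104, 149, 167, 142, 91, 92, 93, 91, 93, 92]
210 [67, 69, 68, 65, 66, 67, 66, 72, 79, 98, 112, 93, 93, 115, 124, 94, 93, 96, 96, 92, 88, 81, 73, 62, 68, 67, 65, 65, 66, 64, 68, 65]
225 [66, 66, 65, 67, 67, 67, 65, 68, 93, 130, 144, 155, 163, 164, 164, 163, 165, 162, 157, 154, 142, 129, 105, 62, 66, 66, 65, 67, 67, 68, 68, 64]
245 [159, 157, 156, 158, 159, 157, 160, 158, 144, 123, 141, 146, 156, 160, 158, 157, 159, 158, 158, 155, 148, 135, 110, 120, 157, 157, 158, 156, 156, 158, 157, 157]
252 [193, 194, 196, 200, 198, 192, 183, 170, 149, 120, 129, 145, 155, 158, 158, 158, 159, 155, 154, 156, 149, 137, 117, 116, 151, 160, 162, 159, 160, 159, 159, 158]
[0.41027235 0.27235422 0.12      ] 0.09988614850744656 0.7193011838421581
[0.40961625 0.27298504 0.078     ] [array([0.48355968, 0.26171716, 0.078     ]), array([0.41081403, 0.3486528 , 0.078     ]), array([0.33536198, 0.28280272, 0.078     ]), array([0.40872929, 0.1987675 , 0.078     ])]
0.11335666824038641 0.6967665390469627
```

```bash
python3 -m inch '[{"slide":[-0.001,0,-0.03],"yaw":0.018},{"slide":[-0.001,0,-0.06],"yaw":0.018},{"slide":[-0.001,0,-0.08],"yaw":0.018},{"slide":[-0.001,0,-0.09],"yaw":0.018},{"slide":[-0.001,0,-0.097],"yaw":0.018},{"slide":[-0.001,0,-0.097],"yaw":0.018},{"slide":[-0.001,0,-0.097],"yaw":0.018}]'
python3 -m inch '[{"slide":[0,0,0],"yaw":0},{"slide":[0,0,0],"yaw":0},{"slide":[0,0,0],"yaw":0},{"slide":[0,0,0],"yaw":0},{"slide":[0,0,0],"yaw":0},{"slide":[0,0,0],"yaw":0},{"slide":[0,0,0],"yaw":0},{"slide":[0,0,0],"yaw":0},{"slide":[0,0,0],"yaw":0},{"slide":[0,0,0],"yaw":0},{"slide":[0,0,0],"yaw":0},{"slide":[0,0,0],"yaw":0}]' 255 60
```

```text
clock: 1.95
position: [0.4103, 0.2722, 0.1044]
ee_rot: [-0.345, 0.938, 0.0, 0.001]
ft_force: [0.8, 0.2, 1.1]
grip_width: 1.003
grasp_force: 0.0
clock: 2.95
position: [0.41, 0.2718, 0.1036]
ee_rot: [-0.345, 0.938, 0.0, 0.0]
ft_force: [-1.1, -1.5, 5.7]
grip_width: 0.129
grasp_force: 59.6
```

```bash
python3 -m inch '[{"slide":[0,0,0.01],"yaw":0},{"slide":[0,0,0.03],"yaw":0},{"slide":[0,0,0.06],"yaw":0},{"slide":[0,0,0.09],"yaw":0},{"slide":[0,0,0.12],"yaw":-0.05},{"slide":[0.006,-0.02,0.14],"yaw":-0.12},{"slide":[0.014,-0.045,0.146],"yaw":-0.19},{"slide":[0.022,-0.07,0.146],"yaw":-0.26},{"slide":[0.03,-0.095,0.146],"yaw":-0.33},{"slide":[0.038,-0.12,0.146],"yaw":-0.4},{"slide":[0.046,-0.145,0.146],"yaw":-0.47},{"slide":[0.054,-0.17,0.146],"yaw":-0.54},{"slide":[0.062,-0.195,0.146],"yaw":-0.59},{"slide":[0.069,-0.217,0.146],"yaw":-0.62},{"slide":[0.0745,-0.235,0.146],"yaw":-0.635},{"slide":[0.0745,-0.235,0.146],"yaw":-0.635},{"slide":[0.0745,-0.235,0.146],"yaw":-0.635},{"slide":[0.0745,-0.235,0.146],"yaw":-0.635}]'
python3 - <<'E'
from h import *
w=snap('wrist','w2.png');t=snap('top','t2.png')
o=get_obs();print(o['position'],o['joint_pos'],o['ft_force'],o['torque'])
E
```

```text
clock: 4.45
position: [0.4839, 0.0375, 0.2493]
ee_rot: [-0.036, 0.999, 0.0, -0.0]
ft_force: [-1.1, 0.2, -3.0]
grip_width: 0.125
grasp_force: 58.7
[0.48394385 0.03783689 0.24929282] [-0.4798246   0.00749639  0.31157078  1.8225112  -0.00273449  1.31234032
  1.47536177] [ 0.04782175 -0.74090876 -3.42097165] [ 0.0315304  -0.00689285 -0.04470961]
```

View pics/w2.png

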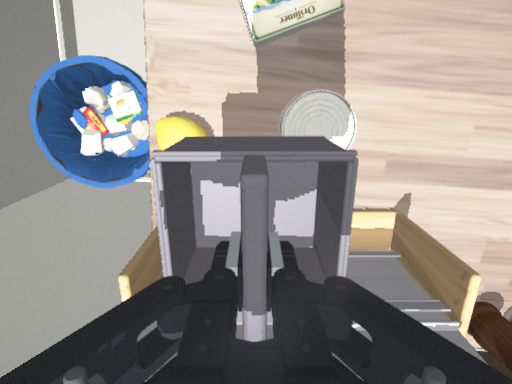

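The wrist view shows the caddy held square on the bar and clear of the tin, with the rack behind it. I'll lower to feel height, approach, and then creep in.

```bash
python3 -m inch '[{"slide":[0,0,-0.012],"yaw":0},{"slide":[0,0,-0.028],"yaw":0},{"slide":[0,0,-0.042],"yaw":0},{"slide":[0,0,-0.048],"yaw":0},{"slide":[0.008,0.0006,-0.048],"yaw":0},{"slide":[0.016,0.0012,-0.048],"yaw":0},{"slide":[0.024,0.0018,-0.048],"yaw":0},{"slide":[0.03,0.0022,-0.048],"yaw":0},{"slide":[0.035,0.0026,-0.048],"yaw":0},{"slide":[0.038,0.0028,-0.048],"yaw":0},{"slide":[0.038,0.0028,-0.048],"yaw":0},{"slide":[0.038,0.0028,-0.048],"yaw":0}]'
python3 -m inch '[{"slide":[0.002,0,0],"yaw":0},{"slide":[0.004,0,0],"yaw":0},{"slide":[0.006,0,0],"yaw":0},{"slide":[0.008,0.0006,0],"yaw":0},{"slide":[0.008,0.0006,0],"yaw":0},{"slide":[0.008,0.0006,0],"yaw":0}]'
python3 - <<'E'
from h import *
s=snap('scene','s3.png');o=get_obs();print(o['position'],o['ft_force'])
i=cv2.imread('pics/s3.png')[120:250,200:360];cv2.imwrite('pics/s3c.png',cv2.resize(i,None,fx=4.6,fy=4.6,interpolation=cv2.INTER_CUBIC))
E
```

```text
clock: 5.55
position: [0.5223, 0.0395, 0.2013]
ee_rot: [-0.035, 0.999, -0.0, -0.0]
ft_force: [0.3, -0.0, -2.4]
grip_width: 0.129
grasp_force: 58.7
clock: 6.05
position: [0.5303, 0.0402, 0.2013]
ee_rot: [-0.035, 0.999, 0.0, -0.0]
ft_force: [0.1, 0.1, -3.4]
grip_width: 0.128
grasp_force: 58.7
[0.53026782 0.04014884 0.2012896 ] [ 0.22213826  0.21684551 -2.63996655]
```

View pics/s3c.png

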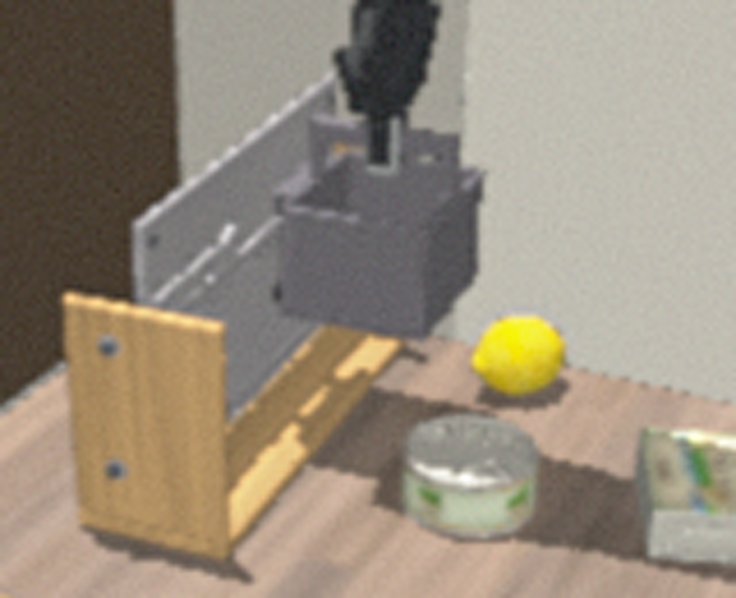

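The scene crop shows the caddy level in front of the panel, with the lip at about crop (285,195). It sits above the rail line and right of the keeper's end, and has not touched anything yet. I'll creep on in 1 mm steps.

```bash
python3 -m inch '[{"slide":[0.001,0,0],"yaw":0},{"slide":[0.002,0,0],"yaw":0},{"slide":[0.003,0,0],"yaw":0},{"slide":[0.004,0,0],"yaw":0},{"slide":[0.005,0.0004,0],"yaw":0},{"slide":[0.006,0.0004,0],"yaw":0},{"slide":[0.007,0.0005,0],"yaw":0},{"slide":[0.008,0.0006,0],"yaw":0},{"slide":[0.008,0.0006,0],"yaw":0}]' | sed -n '1,2p;4p'
python3 -m inch '[{"slide":[0.001,0,0],"yaw":0},{"slide":[0.002,0,0],"yaw":0},{"slide":[0.003,0,0],"yaw":0},{"slide":[0.004,0.0003,0],"yaw":0},{"slide":[0.004,0.0003,0],"yaw":0}]'| sed -n '1,2p;4p'
```

```text
clock: 6.85
position: [0.5384, 0.0408, 0.2013]
ft_force: [0.3, 0.4, -1.9]
clock: 7.27
position: [0.5425, 0.0411, 0.2013]
ft_force: [-0.2, 0.3, -2.7]
```

```bash
python3 -m inch '[{"slide":[0.001,0,0],"yaw":0},{"slide":[0.002,0,0],"yaw":0},{"slide":[0.002,0,0],"yaw":0}]'| sed -n '1,2p;4p'
```

```text
clock: 7.52
position: [0.5438, 0.041, 0.2012]
ft_force: [-4.2, -0.6, -0.3]
```

Contact at x ≈ 0.543, which puts the panel at rack x ≈ -7 mm, within its range. I'll back off about 1 mm clear and lower.

```bash
python3 -m inch '[{"slide":[-0.0022,0,0],"yaw":0},{"slide":[-0.0022,0,0],"yaw":0},{"slide":[-0.0022,0,-0.002],"yaw":0},{"slide":[-0.0022,0,-0.004],"yaw":0},{"slide":[-0.0022,0,-0.006],"yaw":0},{"slide":[-0.0022,0,-0.008],"yaw":0},{"slide":[-0.0022,0,-0.01],"yaw":0},{"slide":[-0.0022,0,-0.011],"yaw":0},{"slide":[-0.0022,0,-0.011],"yaw":0}]'| sed -n '1,2p;4p'
python3 -m inch '[{"slide":[0,0,-0.001],"yaw":0},{"slide":[0,0,-0.002],"yaw":0},{"slide":[0,0,-0.002],"yaw":0}]'| sed -n '1,2p;4p'
```

```text
clock: 8.27
position: [0.542, 0.041, 0.19]
ft_force: [-0.4, 0.1, -4.5]
clock: 8.52
position: [0.542, 0.0411, 0.1882]
ft_force: [1.5, -0.1, -2.2]
```

```bash
python3 -m inch '[{"slide":[0,0,-0.001],"yaw":0},{"slide":[0,0,-0.002],"yaw":0},{"slide":[0,0,-0.003],"yaw":0},{"slide":[0,0,-0.004],"yaw":0},{"slide":[0,0,-0.004],"yaw":0}]'| sed -n '1,2p;4p'
python3 -m inch '[{"slide":[0,0,-0.001],"yaw":0},{"slide":[0,0,-0.002],"yaw":0},{"slide":[0,0,-0.0028],"yaw":0},{"slide":[0,0,-0.0028],"yaw":0}]'| sed -n '1,2p;4p'
```

```text
clock: 8.93
position: [0.542, 0.0411, 0.1841]
ft_force: [0.5, 0.1, -2.8]
clock: 9.27
position: [0.542, 0.041, 0.1813]
ft_force: [0.3, -0.1, -3.0]
```

```bash
python3 -m inch '[{"slide":[0,0,-0.0005],"yaw":0},{"slide":[0,0,-0.001],"yaw":0},{"slide":[0,0,-0.001],"yaw":0}]'| sed -n '1,2p;4p'
python3 -m inch '[{"slide":[0,0,-0.0005],"yaw":0},{"slide":[0,0,-0.0005],"yaw":0}]'| sed -n '1,2p;4p'
```

```text
clock: 9.52
position: [0.5421, 0.0411, 0.1805]
ft_force: [0.9, 0.3, -2.6]
clock: 9.68
position: [0.5421, 0.0411, 0.1801]
ft_force: [-0.2, -0.3, -1.5]
```

```bash
python3 -m inch '[{"slide":[0,0,-0.0005],"yaw":0},{"slide":[0,0,-0.0005],"yaw":0},{"slide":[0,0,-0.0005],"yaw":0}]'| sed -n '1,2p;4p'
python3 - <<'E'
from h import *
o=get_obs();print(o['position'],o['ft_force'],o['torque'])
E
```

```text
clock: 9.93
position: [0.5422, 0.041, 0.1798]
ft_force: [-1.7, -0.7, 2.4]
[0.54215354 0.04101752 0.17980364] [-1.66958366 -0.6946808   2.38071817] [-3.89181253e-03  2.49230802e-01 -1.66396869e-04]
```

It rests on the rail at about 5 N. I'll hold there, ease the press, and start sliding left along the rack's y.

```bash
python3 -m inch '[{"slide":[0,0,0],"yaw":0},{"slide":[0,0,0],"yaw":0},{"slide":[0,0,0],"yaw":0},{"slide":[0,0,0],"yaw":0}]'| sed -n '4p'
python3 -m inch '[{"slide":[0,0,0.0004],"yaw":0},{"slide":[-0.0001,0.002,0.0004],"yaw":0},{"slide":[-0.0003,0.004,0.0004],"yaw":0},{"slide":[-0.0005,0.007,0.0004],"yaw":0},{"slide":[-0.0007,0.01,0.0004],"yaw":0},{"slide":[-0.001,0.013,0.0004],"yaw":0},{"slide":[-0.0012,0.016,0.0004],"yaw":0},{"slide":[-0.0014,0.019,0.0004],"yaw":0},{"slide":[-0.0015,0.02,0.0004],"yaw":0},{"slide":[-0.0015,0.02,0.0004],"yaw":0}]'
python3 - <<'E'
from h import *
print(get_obs()['torque'])
E
```

```text
ft_force: [-2.4, 0.7, 2.9]
clock: 11.1
position: [0.5405, 0.0617, 0.1799]
ee_rot: [-0.035, 0.999, 0.0, -0.0]
ft_force: [0.4, 0.5, -0.4]
grip_width: 0.128
grasp_force: 59.0
[ 0.14790727 -0.16093871  0.01984766]
```

```bash
python3 -m inch '[{"slide":[-0.0002,0.003,0],"yaw":0},{"slide":[-0.0004,0.006,0],"yaw":0},{"slide":[-0.0007,0.009,0],"yaw":0},{"slide":[-0.0009,0.012,0],"yaw":0},{"slide":[-0.0011,0.015,0],"yaw":0},{"slide":[-0.0013,0.018,0],"yaw":0},{"slide":[-0.0015,0.02,0],"yaw":0},{"slide":[-0.0015,0.02,0],"yaw":0}]'|sed -n '1,2p;4p'
python3 -m inch '[{"slide":[-0.0002,0.003,0],"yaw":0},{"slide":[-0.0004,0.006,0],"yaw":0},{"slide":[-0.0007,0.009,0],"yaw":0},{"slide":[-0.0009,0.012,0],"yaw":0},{"slide":[-0.0011,0.015,0],"yaw":0},{"slide":[-0.0013,0.018,0],"yaw":0},{"slide":[-0.0015,0.02,0],"yaw":0},{"slide":[-0.0015,0.02,0],"yaw":0}]'|sed -n '1,2p;4p'
python3 -m inch '[{"slide":[-0.0002,0.003,0],"yaw":0},{"slide":[-0.0004,0.006,0],"yaw":0},{"slide":[-0.0007,0.009,0],"yaw":0},{"slide":[-0.0009,0.012,0],"yaw":0},{"slide":[-0.0011,0.015,0],"yaw":0},{"slide":[-0.0013,0.018,0],"yaw":0},{"slide":[-0.0015,0.02,0],"yaw":0},{"slide":[-0.0015,0.02,0],"yaw":0}]'|sed -n '1,2p;4p'
```

```text
clock: 11.77
position: [0.539, 0.0818, 0.1799]
ft_force: [-0.1, 0.3, -0.1]
clock: 12.43
position: [0.5375, 0.1018, 0.1799]
ft_force: [-0.7, -0.4, -0.6]
clock: 13.1
position: [0.536, 0.1218, 0.1799]
ft_force: [-0.0, 0.4, -0.6]
```

```bash
python3 -m inch '[{"slide":[-0.0002,0.003,0],"yaw":0},{"slide":[-0.0004,0.006,0],"yaw":0},{"slide":[-0.0007,0.009,0],"yaw":0},{"slide":[-0.0009,0.012,0],"yaw":0},{"slide":[-0.0011,0.015,0],"yaw":0},{"slide":[-0.0013,0.018,0],"yaw":0},{"slide":[-0.0015,0.02,0],"yaw":0},{"slide":[-0.0015,0.02,0],"yaw":0}]'|sed -n '1,2p;4p'
python3 -m inch '[{"slide":[-0.0002,0.003,0],"yaw":0},{"slide":[-0.0004,0.006,0],"yaw":0},{"slide":[-0.0007,0.009,0],"yaw":0},{"slide":[-0.0009,0.012,0],"yaw":0},{"slide":[-0.0011,0.015,0],"yaw":0},{"slide":[-0.0013,0.018,0],"yaw":0},{"slide":[-0.0014,0.019,0],"yaw":0},{"slide":[-0.0015,0.02,0],"yaw":0},{"slide":[-0.0015,0.02,0],"yaw":0}]'|sed -n '1,2p;4p'
python3 -m inch '[{"slide":[-0.0001,0.001,0],"yaw":0},{"slide":[-0.0002,0.002,0],"yaw":0},{"slide":[-0.0003,0.003,0],"yaw":0},{"slide":[-0.0004,0.005,0],"yaw":0},{"slide":[-0.0005,0.007,0],"yaw":0},{"slide":[-0.0005,0.007,0],"yaw":0}]'|sed -n '1,2p;4p'
```

```text
clock: 13.77
position: [0.5345, 0.1418, 0.1799]
ft_force: [0.6, 0.2, -0.6]
clock: 14.52
position: [0.5331, 0.1613, 0.18]
ft_force: [-0.6, -0.5, -1.2]
clock: 15.02
position: [0.5325, 0.1687, 0.1799]
ft_force: [0.5, -0.3, -1.5]
```

```bash
python3 -m inch '[{"slide":[-0.0001,0.001,0],"yaw":0},{"slide":[-0.0002,0.002,0],"yaw":0},{"slide":[-0.0002,0.003,0],"yaw":0},{"slide":[-0.0002,0.003,0],"yaw":0}]'|sed -n '1,2p;4p'
python3 -m inch '[{"slide":[-0.0001,0.001,0],"yaw":0},{"slide":[-0.0001,0.001,0],"yaw":0}]'|sed -n '1,2p;4p'
```

```text
clock: 15.35
position: [0.5323, 0.1713, 0.1799]
ft_force: [0.7, -0.4, -2.2]
clock: 15.52
position: [0.5323, 0.1722, 0.18]
ft_force: [0.1, -0.1, -0.5]
```

```bash
python3 -m inch '[{"slide":[-0.0001,0.001,0],"yaw":0},{"slide":[-0.0001,0.001,0],"yaw":0}]'|sed -n '1,2p;4p'
```

```text
clock: 15.68
position: [0.5322, 0.1733, 0.18]
ft_force: [0.5, -0.7, -0.4]
```

```bash
python3 -m inch '[{"slide":[-0.0001,0.001,0],"yaw":0},{"slide":[-0.0001,0.001,0],"yaw":0}]'|sed -n '1,2p;4p'
```

```text
clock: 15.85
position: [0.532, 0.1742, 0.1799]
ft_force: [-1.7, -1.2, -0.8]
```

```bash
python3 -m inch '[{"slide":[-0.0001,0.001,0],"yaw":0},{"slide":[-0.0001,0.001,0],"yaw":0}]'|sed -n '1,2p;4p'
```

```text
clock: 16.02
position: [0.532, 0.1753, 0.1799]
ft_force: [0.5, -0.6, -0.5]
```

```bash
python3 -m inch '[{"slide":[-0.0001,0.001,0],"yaw":0},{"slide":[-0.0001,0.001,0],"yaw":0}]'|sed -n '1,2p;4p'
```

```text
clock: 16.18
position: [0.5319, 0.1759, 0.18]
ft_force: [-0.6, -1.9, -0.1]
```

```bash
python3 -m inch '[{"slide":[-0.0001,0.001,0],"yaw":0},{"slide":[-0.0001,0.001,0],"yaw":0}]'|sed -n '1,2p;4p'
```

```text
clock: 16.35
position: [0.5319, 0.176, 0.18]
ft_force: [-1.0, -4.1, 1.1]
```

Cheek contact at about 4 N. I'll relax the press, settle, and open partway.

```bash
python3 -m inch '[{"slide":[0,-0.0008,0],"yaw":0},{"slide":[0,-0.0008,-0.0002],"yaw":0},{"slide":[0,-0.0008,-0.0002],"yaw":0}]'|sed -n '1,2p;4p'
python3 -m inch '[{"slide":[0,0,0],"yaw":0},{"slide":[0,0,0],"yaw":0},{"slide":[0,0,0],"yaw":0},{"slide":[0,0,0],"yaw":0},{"slide":[0,0,0],"yaw":0},{"slide":[0,0,0],"yaw":0},{"slide":[0,0,0],"yaw":0},{"slide":[0,0,0],"yaw":0}]' 130
python3 -m inch '[{"slide":[0,0,0.004],"yaw":0},{"slide":[0,0,0.012],"yaw":0},{"slide":[0,0,0.03],"yaw":0},{"slide":[0,0,0.06],"yaw":0},{"slide":[0,0,0.09],"yaw":0},{"slide":[0,0,0.12],"yaw":0},{"slide":[0,0,0.12],"yaw":0},{"slide":[0,0,0.12],"yaw":0},{"slide":[0,0,0.12],"yaw":0}]'
python3 - <<'E'
from h import *
s=snap('scene','s4.png');w=snap('wrist','w4.png')
i=cv2.imread('pics/s4.png')[130:260,190:330];a=cv2.resize(i,(400,371),interpolation=cv2.INTER_CUBIC);b=cv2.resize(cv2.imread('pics/w4.png'),(400,300));b=cv2.copyMakeBorder(b,0,71,0,0,0);cv2.imwrite('pics/sw4.png',np.hstack([a,b]))
E
```

```text
clock: 16.6
position: [0.5318, 0.1759, 0.1798]
ft_force: [0.1, -4.2, 0.7]
clock: 17.27
position: [0.5318, 0.1763, 0.1797]
ee_rot: [-0.035, 0.999, 0.0, -0.0]
ft_force: [-0.1, -0.1, 0.3]
grip_width: 0.494
grasp_force: 0.0
clock: 18.02
position: [0.5316, 0.1762, 0.2997]
ee_rot: [-0.035, 0.999, 0.0, -0.0]
ft_force: [-0.2, 1.1, -0.7]
grip_width: 0.494
grasp_force: 0.0
```

View pics/sw4.png

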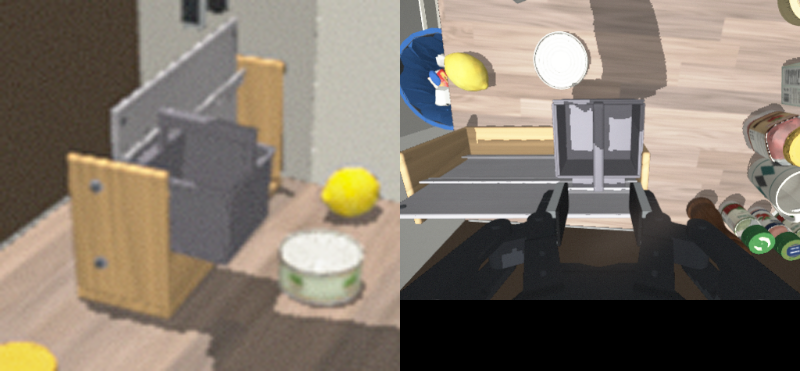

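The picture shows the caddy hanging level on the upper rail against the left cheek (side edge and cheek meet near (642,160)). The gripper is clear of it, and the tin and lemon are in place. I'll check numerically whether it shifted on release.

```bash
python3 - <<'E'
from h import *
w=load('w4.png');g=cv2.cvtColor(w['frame'],cv2.COLOR_RGB2GRAY).astype(int)
for a in(-.05,.05):print(proj(w,np.array([.5318+a*.997,.1757+a*.072,.196])))
for r in(150,170,190,210,225):print(r,g[r,240:272].tolist(),'|',g[r,300:325].tolist())
E
```

```text
(np.float64(253.62500366973845), np.float64(133.52787970305695))
(np.float64(253.84537140741935), np.float64(246.2757354794349))
150 [203, 202, 203, 203, 204, 201, 169, 84, 96, 104, 109, 112, 112, 107, 107, 109, 106, 106, 103, 97, 91, 95, 109, 106, 111, 109, 108, 133, 167, 166, 168, 164] | [62, 59, 63, 60, 64, 63, 66, 88, 102, 103, 100, 107, 119, 166, 203, 203, 203, 202, 204, 204, 206, 205, 204, 204, 205]
170 [202, 203, 204, 200, 203, 201, 174, 105, 98, 103, 106, 110, 109, 108, 109, 106, 110, 105, 100, 94, 91, 95, 107, 109, 105, 105, 106, 152, 199, 198, 199, 199] | [68, 68, 67, 71, 67, 75, 123, 178, 179, 170, 185, 168, 181, 213, 209, 211, 212, 209, 209, 210, 211, 212, 212, 215, 214]
190 [201, 201, 204, 202, 203, 202, 181, 140, 154, 169, 188, 191, 191, 190, 188, 164, 105, 106, 101, 99, 97, 97, 108, 106, 107, 106, 151, 200, 199, 200, 201, 198] | [69, 68, 69, 68, 70, 116, 177, 183, 175, 181, 161, 112, 107, 110, 110, 117, 162, 195, 200, 199, 199, 200, 200, 200, 200]
210 [72, 72, 75, 74, 71, 74, 73, 104, 147, 165, 182, 189, 187, 185, 188, 184, 184, 177, 162, 143, 110, 68, 72, 75, 71, 73, 72, 72, 73, 73, 72, 74] | [69, 75, 70, 65, 113, 175, 180, 168, 152, 105, 165, 222, 230, 235, 236, 237, 238, 233, 214, 193, 202, 202, 205, 203, 205]
225 [152, 153, 152, 151, 154, 155, 144, 133, 143, 163, 177, 186, 184, 184, 185, 183, 182, 177, 161, 142, 128, 141, 159, 160, 156, 157, 160, 160, 159, 158, 159, 159] | [160, 159, 158, 158, 158, 158, 157, 138, 140, 194, 230, 237, 242, 241, 240, 239, 236, 215, 188, 192, 193, 193, 191, 191, 191]
```

```bash
python3 -c "
from workcell import *
print(hand_in())"
```

```text
the job is handed in; nothing more can be done
None
```

The caddy hangs on the upper rail with its side against the left cheek, the gripper is clear and the tin and lemon are in place (the jar was not re-checked); the job was handed in at about 18 s, and no verdict was shown.

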